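# Drive out the seized hinge pin of an analyser lid

### The arm

A 6-joint arm with a two-finger parallel gripper is mounted at the origin on the work surface. World frame = base frame: x ahead of the robot, y to its left, z up, the work surface at z = 0. Lengths are in m, angles in rad, forces in N, time in s.
With the tool pointing down it reaches from about 0.3 to 0.775 m from the base axis. Payload 14.6 kg.
Tool frame: the origin (TCP) lies midway between the tips of the shut fingers; the grasp point (between the pads) lies 19 mm behind it (bot.grip_depth is the distance from the TCP to the grasp point, in m); x points along the fingers, y is the direction in which the jaws open and shut, and the axes are right-handed (so a half turn about x gives the same grasp; the last joint's range is limited). The gripper opens to 94 mm and grips with 3 to 60 N. Pads are 16 mm wide; open, the fingers measure 119 mm over their backs; the gripper's body (75 mm by 177 mm) begins 78 mm behind the grasp point.
Start: joints at [-1.41, 0.3, 1.521, -0, 1.321, -0.067], TCP at [0.124, -0.536, 0.179] pointing down, gripper open.
Joint ranges: [-3.03, 3.03], [-0.79, 2.21], [0.23, 2.52], [-1.04, 4.18], [0, 3.07], [-2.55, 2.55]. Speed limits (rad/s): [2.22, 2.22, 2.57, 3.14, 3.14, 3.14].

### API

Orientations are given as a unit quaternion [w, x, y, z].
In Python, from rig import bot gives the robot as it stands.
- The arm moves only by the shell command python3 -m jog 'ROWS' [FORCE]. ROWS is JSON, a list that holds one entry, the list of rows, each a list of 5 numbers: the shift along the tool's x, y, z in m, then the turn about the tool's x in degrees, then the opening, from 0 (shut) to 1 (fully open). A call has exactly 5 rows; each row shifts and turns the pose as measured when the row begins, along the tool's axes as they then stand; what a row does not reach is not made up. A row lasts 1/10 s, in which the tool goes at most 50 mm and 8.59 degrees, less where a joint would pass 70% of its speed; a pose out of reach is approached as far as the arm can. A call with a gripper value outside its range is refused whole. The fingers move at their own pace and stop on an object; FORCE is the grip in N (left out, the last holds). Time passes only in rows, so rows that do not move let the fingers close, or fill a call up. It gives the time, the measured TCP pose, the force and the opening at its end, in the units of the state.
- bot.sense(): the state, without advancing time (a new reading comes with each control period).
- bot.get_image(name): name is "scene" or "side" or "wrist"; returns (picture, depth): 420x560x3 uint8, red, green, blue; 420x560 float32, m along the optical axis (not along the pixel's ray), 0 where there is no reading.
- bot.camera_info(name): a dict with "K" (3x3 intrinsics, pixels), "rvec" (rotation vector, rad) and "tvec" (3), from world to camera coordinates, as OpenCV has them; the wrist camera has in their place "hand_eye" (4x4, takes a point from camera to tool coordinates, whose origin is the TCP and whose axes are the tool frame's). Camera axes: x right, y down, z forward; pixel columns grow to the right and rows downward; lengths in m; the calibration is good to about 2 mm. A picture is of the moment at which its call begins: read the wrist's pose just before it. camera_info takes no time and is no camera call.
- bot.job_done(): hands the job in, once; it reports no verdict.
The state is a dict: "t": time; "joint_positions": joint angles; "joint_velocities": joint speeds; "joint_torque": joint torques, N m; "tool_pos": TCP position; "eef_rot": TCP orientation; "force": force on the tool from outside, world axes, zero at the start; "wrist_torque": the same for the moment, N m; "width": opening from 0.0 (shut) to 1.0 (fully open).
Only numpy, scipy, OpenCV 4.12 (cv2) and the standard library are available. Lean on these libraries where they do the work, as an engineer would, in place of code of your own. Each camera call takes 0.05 s, during which the arm holds its last target. There are 200 camera calls.

### The job

The aluminium lid hinge clamped in the bench vice has a seized pin. Take the drift punch from its rest and, from the side away from the pin's head, press the pin steadily and gently through the bore until it is well clear of the white plastic tongue between the lugs; then lay the punch back in its rest, on both saddles. Touch the vice, hinge and pin with the punch only, never jam or hammer it against them, and leave the bottle, jar and beaker where they are.

Things in the scene. Friction and masses are not known exactly. Their poses are not given: they have to be found in the camera images.
- vice_mark (a point): Point midway along the vice jaws, 75 mm above the table, in the plane of the hinge's plain face (looks to -y; the pin's head is on the +y side). x along the jaws, y across, z up. The bore (10 mm diameter, along y) is exactly at this height, but the hinge is clamped up to 10 mm either way along x from this point, unmeasured: find the bore mouth by feel or by eye.
- vice: Low grey bench vice, fixed, holding the hinge immovably; origin at the middle of its underside, axes as vice_mark. Base 130 (x) by 150 (y) mm, 18 mm high; jaws 120 mm long, 47 mm high, reaching to 42 mm either side of the middle in y. Its clamp screw and handle stick out on the +y side.
- tongue_mid (a point): Middle of the vice at bore height, 22 mm in from vice_mark along y. Aluminium hinge: 56 (x) by 44 (y) mm, top 90 mm above the table, lugs 12 mm thick at y -22 to -10 and 10 to 22 mm from here; white tongue from -8 to 8 mm, its stub arm running to +x, 90 mm from the bore. Bore through all three. Like vice_mark, this point does not follow the hinge's shift along x.
- pin (a joint): Travel (m) of the steel pin towards +y, 0 to 0.034 (end stop); starts at 0 to 0.004. 9 mm thick, 16 mm head 6 mm high at its +y end. Its plain end lies 7 mm + this value inside the bore mouth. Clear of the tongue from 0.023; drive it to 0.026 or more. Stuck: takes 8 N plus 0.3 N per mm/s of speed (about 13 N at 15 mm/s); stays where left.
- punch_mid (a point): Centre of the drift punch's handle, near its centre of mass. Dark steel, about 0.11 to 0.21 kg; square handle 90 mm long (x), 14 mm wide (y), 16 mm high (z); at its +x end a round nose 6 mm thick, its tip 93 mm from this point along +x on the centre line (a 10 mm collar on the first 6 mm). Starts lying in its rest, nose roughly to the robot's left.
- rest_mid (a point): Where the punch handle's centre belongs on the fixed grey plastic rest, 38 mm above the table; x along the punch (nose end +x), z up. Base plate 140 by 64 mm, 6 mm high; two saddles 8 mm thick at x -36 and +36 mm, 30 mm high, each between cheeks 26 mm apart, 40 mm high. Free for fingers between the saddles. Stands in one of two places, a white tube rack 70 mm high in the other.
- reagent: Amber reagent bottle, 52 mm across, 100 mm high, loose; origin at the centre of its underside. Leave alone.
- flask: White jar with blue lid, 60 mm across, 85 mm high, loose; origin at the centre of its underside. Leave alone.
- beaker: Clear beaker, 64 mm across, 75 mm high, loose; origin at the centre of its underside. Leave alone.
Things that resemble listed ones, but are neither listed nor needed, are in the scene too. What is shaped like the part that bears rest_mid but pink or turquoise is not meant.

How it is judged:
On the way, in this order (a step that is already met when the one before it is completed fails the run):
1. the punch is lifted off its rest (height (world z) of punch_mid above 0.055 m), for 0.2 s.
2. with its nose in the bore, the punch has driven the pin out to 26 mm or more (value of joint pin above 0.026 m and distance between punch_mid and vice_mark below 0.085 m), for 0.1 s.
At the end, for the whole second after the job is handed in: The pin stands 26 mm or more out from its home position, and the punch lies at rest on both saddles of its rest (handle centre within 16 mm sideways or lengthwise and 4 mm in height of its place, aligned within 0.2 rad either way round), released (value of joint pin above 0.026 m and horizontal distance between punch_mid and rest_mid below 0.016 m and z of punch_mid in the frame of rest_mid between -0.004 and 0.004 m and angle between the x axis of punch_mid and the x axis of rest_mid, either way round below 0.2 rad and linear speed of punch below 0.02 m/s); the robot touches nothing.
It fails at once if the punch is jammed or struck against the hinge, pin or vice with more than 40 N (contact force between punch and vice above 40 N).
It fails at once if the gripper or arm touches the vice, hinge or pin (over 2 N) (contact force between any of the fingers, the arm and vice above 2 N).
It fails at once if the bottle is moved by more than 20 mm or tipped (distance of reagent from where it was at the start of the episode above 0.02 m or angle between reagent's own z axis and vertical above 0.3 rad).
It fails at once if the jar is moved by more than 20 mm or tipped (distance of flask from where it was at the start of the episode above 0.02 m or angle between flask's own z axis and vertical above 0.3 rad).
It fails at once if the beaker is moved by more than 20 mm or tipped (distance of beaker from where it was at the start of the episode above 0.02 m or angle between beaker's own z axis and vertical above 0.3 rad).
It also fails if it takes over 64 s, if anything falls off the work surface, if the arm or the gripper's body presses on something with over 40 N, if the wrist force passes 120 N, or if a joint passes its speed limit or range.

## Working session

There is one attempt and no reset: what is moved stays moved. The work goes in short steps, Python scripts to look and compute and a shell command to move; the robot and the scene stay as the last step left them, time stands still between calls to the robot, and variables do not carry over. Pictures are saved under pics/ and viewed, about 8 in all and at most 12, crops included, and the job is handed in when it is done.

```bash
ls; mkdir -p pics; cat > h.py <<'E'
import numpy as np, cv2
from rig import bot
from scipy.spatial.transform import Rotation as R
def Rq(q): return R.from_quat([q[1],q[2],q[3],q[0]]).as_matrix()
def cam(n,s=None):
    c=bot.camera_info(n);K=np.array(c["K"])
    if n=="wrist":
        s=s or bot.sense();T=np.eye(4);T[:3,:3]=Rq(s["eef_rot"]);T[:3,3]=s["tool_pos"]
        M=T@np.array(c["hand_eye"]);return K,M[:3,:3],M[:3,3]
    Rm=cv2.Rodrigues(np.array(c["rvec"],float))[0];return K,Rm.T,-Rm.T@np.array(c["tvec"],float).ravel()
def shot(n,f):
    s=bot.sense();c=cam(n,s);im,d=bot.get_image(n);np.savez("pics/"+f,im=im,d=d,K=c[0],R=c[1],t=c[2])
    cv2.imwrite(f"pics/{f}.png",im[:,:,::-1]);return im,d,c
def load(f):
    z=np.load(f"pics/{f}.npz");return z["im"],z["d"],(z["K"],z["R"],z["t"])
def plane(c,u,v,z):
    K,Rm,t=c;r=Rm@np.linalg.solve(K,[u,v,1.]);return t+r*(z-t[2])/r[2]
def cloud(d,c):
    K,Rm,t=c;v,u=np.mgrid[:d.shape[0],:d.shape[1]]
    p=np.stack([u,v,np.ones_like(u)],-1)@np.linalg.inv(K).T*d[...,None]
    return p@Rm.T+t
def proj(c,p):
    K,Rm,t=c;q=K@(Rm.T@(np.array(p)-t));return q[:2]/q[2]
E
python3 - <<'E'
from h import *
a=shot("scene","s0");b=shot("side","d0");s=bot.sense();print(s)
w=np.hstack([cv2.imread("pics/s0.png"),cv2.imread("pics/d0.png")]);cv2.imwrite("pics/w0.png",w)
for c in (a[2],b[2]):print(c[2],c[1][:,2])
print(cam("wrist")[1],cam("wrist")[2],Rq(s["eef_rot"]))
E
```

```text
pics
{'t': 0.1, 'joint_positions': array([-1.40959142e+00,  3.00416155e-01,  1.52152664e+00,  1.27992317e-05,
        1.32069044e+00, -6.65655256e-02]), 'joint_velocities': array([-1.36745350e-03, -6.86263642e-04, -6.95508282e-04,  8.55574999e-05,
       -1.02010670e-03,  1.41714613e-03]), 'joint_torque': array([ 1.16351348e-03, -5.32649231e+01, -3.53287303e+01,  7.09242490e-02,
        2.34777981e-02, -5.34850994e-05]), 'tool_pos': array([ 0.12417012, -0.53552927,  0.17863951]), 'eef_rot': array([-0.07998623, -0.70251321, -0.08072162,  0.70253926]), 'force': array([-0.43845032, -0.03273756, -0.20069475]), 'wrist_torque': array([-0.02651088,  0.0280012 , -0.0128001 ]), 'width': 0.9979381757905152}
[ 1.06545124 -0.61421048  0.63376843] [-0.56425148  0.59275763 -0.57468135]
[0.43686635 0.9054537  0.96106683] [ 0.03660389 -0.71923127 -0.69380584]
[[ 0.22584617 -0.94764433 -0.22575148]
 [-0.97416227 -0.21997838 -0.05116043]
 [-0.00117855  0.23147296 -0.97284062]] [ 0.19017673 -0.52089014  0.38400539] [[-1.54780081e-04  2.25802935e-01 -9.74172988e-01]
 [ 1.02907453e-03 -9.74172448e-01 -2.25802973e-01]
 [-9.99999459e-01 -1.03744641e-03 -8.15855588e-05]]
```

View pics/s0.png

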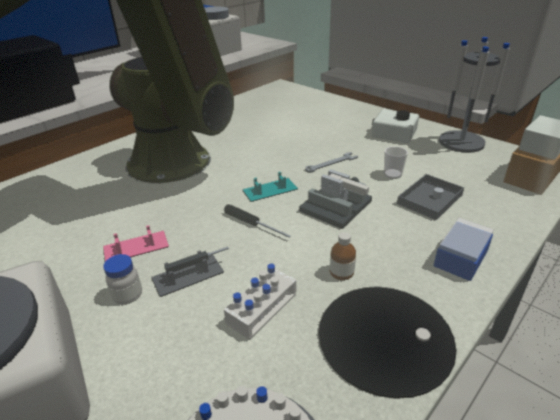

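View pics/d0.png

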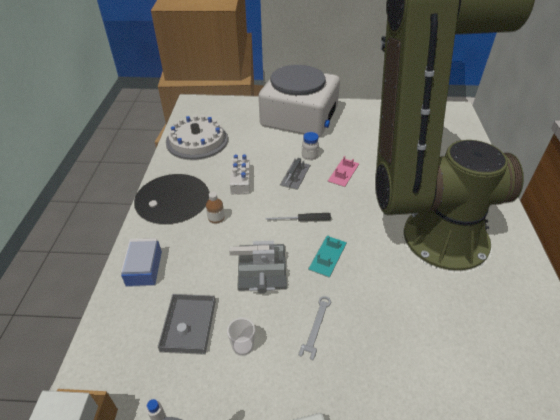

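Scene view: the grey rest holding the punch is at (187,270), with its nose at (228,250). The pink (136,245) and turquoise (270,188) rests are decoys, and the screwdriver at (255,220) is not the punch. The vice is at (337,197), bottle (343,257), jar (122,280), beaker (395,162). I'll confirm in a crop and measure.

```bash
python3 - <<'E'
from h import *
im,d,c=load("s0");im2,d2,c2=load("d0")
A=cv2.resize(im[225:300,140:240],None,fx=4,fy=4,interpolation=3);B=cv2.resize(im[160:235,290:390],None,fx=4,fy=4,interpolation=3)
C=cv2.resize(im2[225:300,215:315],None,fx=4,fy=4,interpolation=3);D=cv2.resize(im2[140:215,250:350],None,fx=4,fy=4,interpolation=3)
cv2.imwrite("pics/crop.png",np.vstack([np.hstack([A,B]),np.hstack([D,C])])[:,:,::-1])
for (n,dd,cc,boxes) in (("scene",d,c,[(145,240,245,295),(295,375,165,225),(325,360,235,280),(105,142,255,302),(380,410,145,180)]),("side",d2,c2,[(275,310,155,190),(230,290,238,295),(203,228,195,224),(298,322,130,160),(225,258,318,355)])):
  P=cloud(dd,cc)
  for x0,x1,y0,y1 in boxes:
    p=P[y0:y1,x0:x1].reshape(-1,3);ok=(dd[y0:y1,x0:x1].ravel()>0)
    for lo,hi in((.003,.012),(.012,.024),(.024,.05),(.05,.2)):
      q=p[ok&(p[:,2]>lo)&(p[:,2]<hi)]
      if len(q)>15:
        r=cv2.minAreaRect((q[:,:2]*1000).astype(np.float32)); print(n,(x0,y0),lo,len(q),"zmax %.3f"%q[:,2].max(),"c",np.round(r[0]),"sz",np.round(r[1]),"ang %.0f"%r[2])
E
```

```text
scene (145, 245) 0.003 1546 zmax 0.012 c [ 440. -255.] sz [226. 158.] ang 44
scene (145, 245) 0.012 57 zmax 0.023 c [ 457. -270.] sz [81. 33.] ang 72
scene (145, 245) 0.024 578 zmax 0.050 c [ 462. -244.] sz [138.  39.] ang 72
scene (145, 245) 0.05 16 zmax 0.073 c [ 624. -278.] sz [11.  6.] ang 55
scene (295, 165) 0.003 401 zmax 0.012 c [500. 195.] sz [231. 304.] ang 41
scene (295, 165) 0.012 797 zmax 0.024 c [534. 140.] sz [132. 151.] ang 6
scene (295, 165) 0.024 797 zmax 0.050 c [531. 168.] sz [120. 141.] ang 6
scene (295, 165) 0.05 802 zmax 0.094 c [555. 133.] sz [127.  68.] ang 3
scene (325, 235) 0.003 101 zmax 0.012 c [662.  -6.] sz [ 75. 156.] ang 34
scene (325, 235) 0.012 101 zmax 0.024 c [698. -61.] sz [53. 25.] ang 25
scene (325, 235) 0.024 246 zmax 0.050 c [701. -59.] sz [52. 27.] ang 38
scene (325, 235) 0.05 547 zmax 0.102 c [697. -55.] sz [51. 35.] ang 35
scene (105, 255) 0.003 129 zmax 0.012 c [ 357. -363.] sz [ 75. 164.] ang 61
scene (105, 255) 0.012 132 zmax 0.024 c [ 424. -391.] sz [59. 23.] ang 70
scene (105, 255) 0.024 337 zmax 0.050 c [ 421. -391.] sz [60. 29.] ang 
[... 1030 characters left out ...]
) 0.024 114 zmax 0.050 c [687. -31.] sz [52. 26.] ang 20
side (203, 195) 0.05 229 zmax 0.101 c [690. -36.] sz [49. 36.] ang 11
side (298, 130) 0.003 54 zmax 0.012 c [ 407. -434.] sz [164.  88.] ang 90
side (298, 130) 0.012 65 zmax 0.024 c [ 415. -429.] sz [158.  89.] ang 84
side (298, 130) 0.024 166 zmax 0.050 c [ 405. -401.] sz [ 86. 213.] ang 1
side (298, 130) 0.05 237 zmax 0.089 c [ 407. -379.] sz [57. 56.] ang 52
side (225, 318) 0.003 80 zmax 0.012 c [559. 375.] sz [63. 55.] ang 77
side (225, 318) 0.012 97 zmax 0.024 c [560. 383.] sz [50. 52.] ang 36
side (225, 318) 0.024 254 zmax 0.050 c [560. 383.] sz [54. 57.] ang 32
side (225, 318) 0.05 394 zmax 0.078 c [559. 381.] sz [61. 63.] ang 8
```

View pics/crop.png

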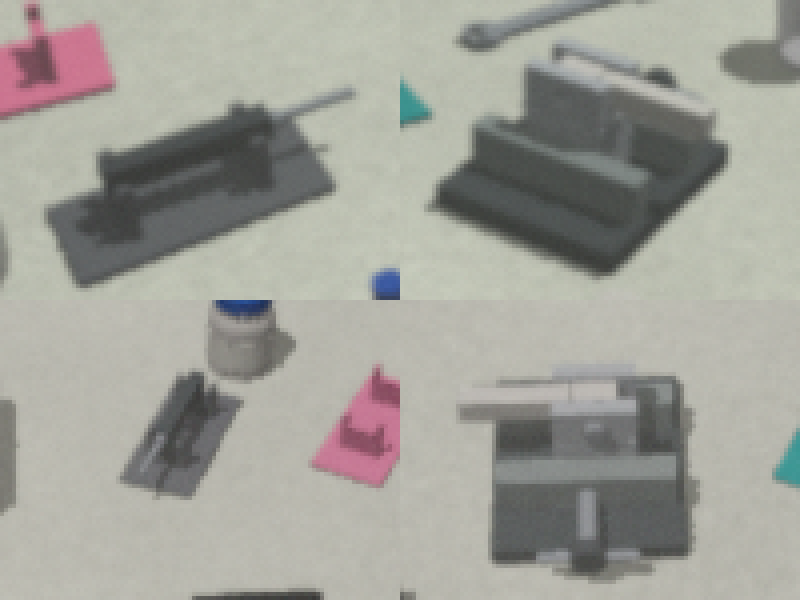

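The crop confirms it: the dark punch lies in the grey rest with its nose towards +y, about 72° from world x. The vice's screw is on the world +y side, so the plain face looks to -y; the vice is turned about 6°. Next I'll go above the punch for a close look.

```bash
cat >> h.py <<'E'
def go(target,yaw,n,gain=1.0):
    """suggest rows: target TCP xyz (m), yaw = world angle (deg) of tool y axis"""
    s=bot.sense();p=np.array(s["tool_pos"]);Rt=Rq(s["eef_rot"]);y0=np.degrees(np.arctan2(Rt[1,1],Rt[0,1]))
    dy=(yaw-y0+180)%360-180;t=-dy/n;d=(np.array(target)-p)/n*gain
    print("pos",np.round(p,4),"yaw %.2f"%y0,"tilt",np.round(Rt[:2,0],4),"F",np.round(s["force"],1),"w %.3f"%s["width"],"t %.2f"%s["t"],"j6 %.2f"%s["joint_positions"][5])
    for i in range(n):
        Rw=R.from_euler("z",dy*i/n,degrees=True).as_matrix()@Rt
        print(np.round(Rw.T@d,4),"turn %.2f"%t)
E
python3 -c "
from h import *
go([.43,-.265,.20],-18,10)"
```

```text
pos [ 0.1242 -0.5355  0.1786] yaw -76.95 tilt [-0.0002  0.001 ] F [-0.4 -0.  -0.2] w 0.998 t 0.10 j6 -0.07
[-0.0021 -0.0195 -0.0359] turn -5.89
[-0.0021 -0.0157 -0.0377] turn -5.89
[-0.0021 -0.0117 -0.0391] turn -5.89
[-0.0021 -0.0076 -0.0401] turn -5.89
[-0.0021 -0.0035 -0.0407] turn -5.89
[-0.0021  0.0007 -0.0408] turn -5.89
[-0.0021  0.0049 -0.0405] turn -5.89
[-0.0021  0.0091 -0.0398] turn -5.89
[-0.0021  0.0131 -0.0387] turn -5.89
[-0.0022  0.017  -0.0371] turn -5.89
```

```bash
python3 -m jog '[[[-0.002,-0.019,-0.036,-6,1],[-0.002,-0.016,-0.038,-6,1],[-0.002,-0.012,-0.039,-6,1],[-0.002,-0.008,-0.04,-6,1],[-0.002,-0.003,-0.041,-6,1]]]'; python3 -m jog '[[[-0.002,0.001,-0.041,-6,1],[-0.002,0.005,-0.04,-6,1],[-0.002,0.009,-0.04,-6,1],[-0.002,0.013,-0.039,-6,1],[-0.002,0.017,-0.037,-6,1]]]'
python3 -c "
from h import *
go([.43,-.265,.20],-18,5)
im,d,c=shot('wrist','w1')
print(c[2],proj(c,[.457,-.258,.04]))"
```

```text
t: 0.6
tool_pos: [0.2775, -0.3955, 0.1867]
eef_rot: [0.261, 0.656, 0.265, -0.656]
force: [0.6, 0.5, -0.6]
width: 0.996
t: 1.1
tool_pos: [0.4308, -0.2482, 0.1968]
eef_rot: [0.428, 0.562, 0.432, -0.561]
force: [0.1, 0.4, -0.0]
width: 0.999
pos [ 0.4308 -0.2482  0.1968] yaw -15.07 tilt [-0.003   0.0059] F [ 0.1  0.4 -0. ] w 0.999 t 1.10 j6 -0.34
[-0.0007  0.0007  0.0033] turn 0.59
[-0.0007  0.0008  0.0033] turn 0.59
[-0.0007  0.0008  0.0033] turn 0.59
[-0.0007  0.0008  0.0033] turn 0.59
[-0.0007  0.0009  0.0033] turn 0.59
[ 0.44960801 -0.18504266  0.40246732] [297.83013766 194.60797908]
```

View pics/w1.png

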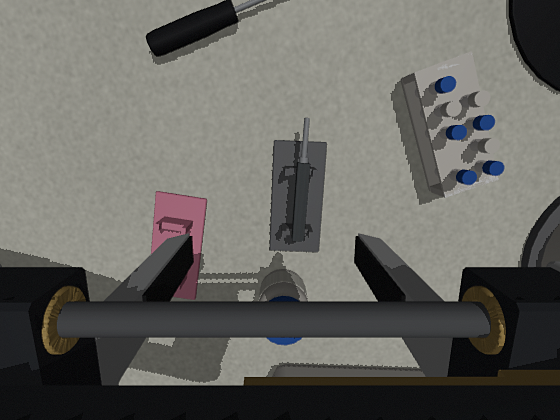

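The wrist view shows the grey rest at (298,196), with the punch handle running (302,160)–(297,242) and the nose tip at (306,119). I'll measure with depth.

```bash
python3 - <<'E'
from h import *
im,d,c=load("w1");P=cloud(d,c)
sub=(slice(112,256),slice(264,332));q=P[sub].reshape(-1,3);g=im[sub].mean(-1).ravel()
h=q[(q[:,2]>.042)&(q[:,2]<.055)];print("z top",np.median(h[:,2]))
r=cv2.minAreaRect((h[:,:2]*1000).astype(np.float32));print("handle",r,len(h))
# nose tip and plate by rays
print("tip",plane(c,306,118,.038)*1000, P[122,306])
m=((q[:,2]>.003)&(q[:,2]<.009)&(g<120));r=cv2.minAreaRect((q[m][:,:2]*1000).astype(np.float32));print("plate",r)
co=np.array([plane(c,u,v,.006) for u,v in((274,141),(326,143),(319,252),(270,249))])*1000
print(co.mean(0));a=(co[0]+co[1]-co[2]-co[3])/2;print(a,np.degrees(np.arctan2(a[1],a[0])))
for v in (175,190,205,220,230):
    l=np.where(im[v,280:320].mean(-1)<62)[0]+280;print(v,l.min(),l.max(),plane(c,l.mean(),v,.046)[:2]*1000)
print("plate grey",im[240,275],"handle",im[200,301])
E
```

```text
z top 0.04571027755296922
handle ((461.9439697265625, -249.80706787109375), (124.98133850097656, 22.207496643066406), 77.06541442871094) 1016
tip [ 485.94689512 -179.36563938   38.        ] [ 0.48483065 -0.18341623  0.03928878]
plate ((455.57952880859375, -268.8454895019531), (139.41134643554688, 64.0458755493164), 72.62176513671875)
[ 455.74971304 -269.17535498    6.        ]
[ 39.89896354 130.79985366   0.        ] 73.0362870549727
175 280 312 [ 461.64301233 -235.47843517]
190 288 307 [ 457.78725307 -251.6709567 ]
205 287 306 [ 452.56521033 -267.86459904]
220 286 305 [ 447.23036425 -284.40804644]
230 280 312 [ 444.76936249 -295.94774762]
plate grey [80 80 82] handle [53 57 58]
```

Punch centre ≈ (456,-268), axis 72.5°. The plate measures 139×64 mm, which matches the rest.

```bash
python3 -c "
from h import *
go([.456,-.268,.08],-17.5,5)"
```

```text
pos [ 0.434  -0.2448  0.197 ] yaw -14.52 tilt [-0.0017  0.0067] F [2.7 2.9 0.9] w 0.997 t 1.15 j6 -0.34
[0.0234 0.0055 0.0035] turn 0.60
[0.0234 0.0055 0.0035] turn 0.60
[0.0234 0.0056 0.0034] turn 0.60
[0.0234 0.0056 0.0034] turn 0.60
[0.0234 0.0056 0.0033] turn 0.60
```

```bash
python3 -m jog '[[[0.023,0.006,0.004,0.6,1],[0.023,0.006,0.003,0.6,1],[0.023,0.006,0.003,0.6,1],[0.023,0.005,0.003,0.6,1],[0.023,0.005,0.003,0.6,1]]]'
python3 -c "
from h import *
go([.456,-.268,.020],-17.5,5)"
```

```text
t: 1.65
tool_pos: [0.4601, -0.2651, 0.0801]
eef_rot: [0.419, 0.571, 0.42, -0.568]
force: [-0.1, -0.5, 0.8]
width: 0.999
pos [ 0.4601 -0.2651  0.0801] yaw -17.20 tilt [0.002  0.0043] F [-0.1 -0.5  0.8] w 0.999 t 1.65 j6 -0.30
[ 0.012  -0.0006  0.0008] turn 0.06
[ 0.012  -0.0006  0.0008] turn 0.06
[ 0.012  -0.0006  0.0008] turn 0.06
[ 0.012  -0.0006  0.0008] turn 0.06
[ 0.012  -0.0006  0.0009] turn 0.06
```

```bash
python3 -m jog '[[[0.015,-0.0007,0.001,0,1],[0.015,-0.0007,0.001,0,1],[0.014,-0.0006,0.001,0,1],[0.010,-0.0006,0.001,0,1],[0.005,0,0,0,1]]]'
python3 -c "
from h import *
go([.456,-.268,.019],-17.5,1)
im,d,c=shot('wrist','w2')"
```

```text
t: 2.15
tool_pos: [0.4545, -0.2672, 0.0145]
eef_rot: [0.416, 0.57, 0.422, -0.569]
force: [0.8, -0.7, 0.6]
width: 1.002
pos [ 0.4545 -0.2672  0.0145] yaw -17.28 tilt [-0.0037  0.0083] F [ 0.8 -0.7  0.6] w 1.002 t 2.15 j6 -0.31
[-0.0045  0.0017  0.0003] turn 0.22
```

View pics/w2.png

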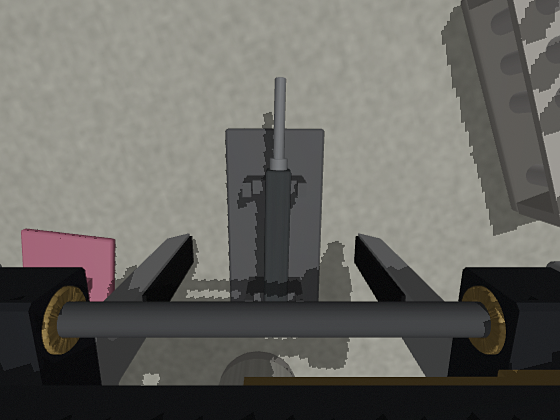

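The punch lies centred between the open fingers, with its nose tip at (280,80) and aligned vertically. I'll raise 4 mm and close.

```bash
python3 -m jog '[[[-0.0045,0.001,0,0,1],[0,0,0,0,0],[0,0,0,0,0],[0,0,0,0,0],[0,0,0,0,0]]]' 40; python3 -m jog '[[[0,0,0,0,0],[0,0,0,0,0],[0,0,0,0,0],[0,0,0,0,0],[0,0,0,0,0]]]'; python3 -c "
from h import *
go([.456,-.268,.019],-17.5,1)"
```

```text
t: 2.7
tool_pos: [0.4565, -0.268, 0.0212]
eef_rot: [0.417, 0.57, 0.422, -0.568]
force: [0.6, 0.2, -0.7]
width: 0.697
t: 3.2
tool_pos: [0.4565, -0.268, 0.0214]
eef_rot: [0.417, 0.57, 0.421, -0.568]
force: [0.2, 0.2, -0.7]
width: 0.272
pos [ 0.4565 -0.268   0.0214] yaw -17.26 tilt [-0.0012  0.0066] F [ 0.2  0.2 -0.7] w 0.272 t 3.20 j6 -0.30
[ 0.0024 -0.0005  0.0002] turn 0.24
```

```bash
python3 -m jog '[[[0.001,0,0,0,0],[0,0,0,0,0],[0,0,0,0,0],[0,0,0,0,0],[0,0,0,0,0]]]' 40; python3 -m jog '[[[0,0,0,0,0],[0,0,0,0,0],[-0.008,0,0,0,0],[-0.01,0,0,0,0],[-0.01,0,0,0,0]]]'; python3 -c "
from h import *
go([.456,-.268,.2],-17.5,5)"
```

```text
t: 3.7
tool_pos: [0.4565, -0.2679, 0.0201]
eef_rot: [0.417, 0.57, 0.422, -0.568]
force: [1.0, 0.3, -0.4]
width: 0.002
t: 4.2
tool_pos: [0.4561, -0.2678, 0.0494]
eef_rot: [0.416, 0.57, 0.422, -0.569]
force: [0.8, -0.1, 0.3]
width: 0.006
pos [ 0.4561 -0.2678  0.0494] yaw -17.26 tilt [-0.0029  0.0077] F [ 0.8 -0.1  0.3] w 0.006 t 4.20 j6 -0.30
[-0.0301 -0.0002 -0.0002] turn 0.05
[-0.0301 -0.0002 -0.0002] turn 0.05
[-0.0301 -0.0002 -0.0002] turn 0.05
[-0.0301 -0.0002 -0.0002] turn 0.05
[-0.0301 -0.0002 -0.0002] turn 0.05
```

The width went to 0, so the grip missed. I'll look before doing anything else.

```bash
python3 - <<'E'
from h import *
im,d,c=shot('wrist','w3');im2,d2,c2=shot('side','d3')
A=cv2.resize(im2[130:230,230:370],None,fx=4,fy=4,interpolation=3)
cv2.imwrite("pics/c3.png",np.hstack([im[:400],cv2.resize(A,(560,400))])[:,:,::-1][:, :1120]);
i=cv2.imread("pics/c3.png");cv2.imwrite("pics/c3.png",cv2.resize(i,(800,286)))
E
```

```text
(no output)
```

View pics/c3.png

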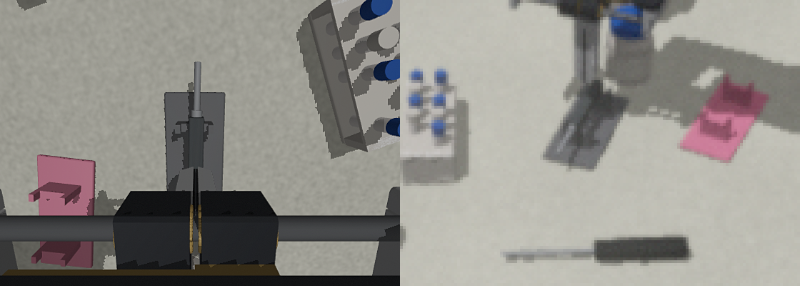

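```bash
python3 - <<'E'
from h import *
for f in("w1","w2","w3"):
    im,d,c=load(f);P=cloud(d,c);K,Rm,t=c
    he=np.array(bot.camera_info("wrist")["hand_eye"]);T=np.linalg.inv(he)
    k=lambda x:(K@(T[:3,:3]@np.array(x)+T[:3,3]))
    a=k([0,0,0]);b=k([-.019,0,0]);print(f,"tcp px",a[:2]/a[2],"grip",b[:2]/b[2],"punch mid",proj(c,[.456,-.268,.038]),"tip",proj(c,[.484,-.179,.038]))
    m=(d>0)&(P[...,2]>.042-0*.0)&(P[...,2]<.05);m[300:]=0
    h=P[m&(np.abs(P[...,0]-.46)<.04)&(np.abs(P[...,1]+.26)<.09)]
    if len(h): print(np.round(h.min(0),3),np.round(h.max(0),3),len(h))
im,d,c=load("w3");P=cloud(d,c)
for v in range(85,300,12):print(v,np.round(P[v,276]*1000),im[v,276])
E
```

```text
w1 tcp px [271.98253101 234.86505236] grip [271.86068474 244.66176928] punch mid [298.99426505 202.82936657] tip [304.16101693 118.14772928]
[ 0.438 -0.311  0.042] [ 0.483 -0.19   0.048] 1016
w2 tcp px [271.98253101 234.86505236] grip [271.86068474 244.66176928] punch mid [274.50451252 247.49838423] tip [275.23442375  79.16708108]
[ 0.441 -0.298  0.042] [ 0.5   -0.181  0.049] 3348
w3 tcp px [271.98253101 234.86505236] grip [271.86068474 244.66176928] punch mid [272.09334449 230.1384051 ] tip [272.48601016  87.81970546]
[ 0.451 -0.27   0.042] [ 0.486 -0.183  0.048] 1577
85 [ 488. -173.    0.] [155 155 145]
97 [ 484. -185.   40.] [125 128 130]
109 [ 482. -192.   41.] [127 129 131]
121 [ 480. -199.   41.] [125 127 128]
133 [ 478. -206.   42.] [123 124 127]
145 [ 476. -213.   39.] [120 123 124]
157 [ 473. -220.   43.] [125 126 128]
169 [ 471. -228.   45.] [59 62 64]
181 [ 469. -235.   46.] [61 63 66]
193 [ 467. -243.   45.] [60 63 65]
205 [ 464. -250.   46.] [60 62 63]
217 [ 462. -258.   47.] [60 62 64]
229 [ 460. -266.   46.] [59 63 63]
241 [ 461. -261.   85.] [21 21 21]
253 [ 461. -261.  102.] [17 17 18]
265 [ 461. -261.  118.] [10 12 13]
277 [ 461. -261.  131.] [7 5 8]
289 [ 461. -261.  141.] [8 7 8]
```

```bash
python3 - <<'E'
from h import *
im,d,c=shot('wrist','w4');P=cloud(d,c);go([.456,-.268,.2],-17.5,1)
K=c[0];T=np.array(bot.camera_info("wrist")["hand_eye"])
for v in (236,244,256,270,300,330):
    row=d[v,225:330];x=np.arange(225,330)
    j=np.where(np.abs(np.diff(row))>.008)[0];print(v,[(int(x[k]),round(float(row[k]),3),round(float(row[k+1]),3)) for k in j])
A=cv2.resize(im[60:300,150:400],(792,600),interpolation=cv2.INTER_CUBIC)if 0 else cv2.resize(im[150:390,176:376],None,fx=2.5,fy=2.5,interpolation=cv2.INTER_CUBIC)
A=np.clip(A.astype(float)*2,0,255).astype(np.uint8)
cv2.imwrite("pics/c4.png",A[:,:,::-1])
E
```

```text
pos [ 0.4565 -0.2681  0.0493] yaw -17.27 tilt [-0.0015  0.0068] F [-0.7  0.2 -0.3] w 0.003 t 4.35 j6 -0.30
[-0.1507 -0.001  -0.0009] turn 0.23
236 [(259, 0.262, 0.181), (263, 0.183, 0.0), (264, 0.0, 0.182), (287, 0.183, 0.261)]
244 [(250, 0.263, 0.17), (296, 0.17, 0.263)]
256 [(247, 0.267, 0.154), (299, 0.154, 0.266)]
270 [(266, 0.08, 0.137), (280, 0.138, 0.081)]
300 [(270, 0.078, 0.12), (272, 0.121, 0.282), (274, 0.282, 0.12), (276, 0.121, 0.078)]
330 [(300, 0.065, 0.0), (301, 0.0, 0.066)]
```

View pics/c4.png

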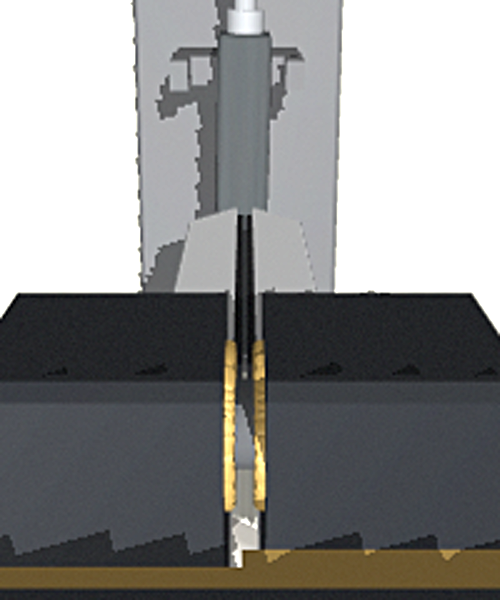

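```bash
python3 - <<'E'
from h import *
im,d,c=load("w4");T=np.array(bot.camera_info("wrist")["hand_eye"]);K=c[0];print(bot.grip_depth,T.round(3))
v,u=np.mgrid[:420,:560];p=np.stack([u,v,np.ones_like(u)],-1)@np.linalg.inv(K).T*d[...,None];q=(p@T[:3,:3].T+T[:3,3])*1000
for vv in (234,236,238,242,246,250,256,262):print(vv,"L",np.round(q[vv,262]),d[vv,262].round(3),"R",np.round(q[vv,285]),d[vv,285].round(3))
im,d,c=load("w2");p=np.stack([u,v,np.ones_like(u)],-1)@np.linalg.inv(K).T*d[...,None];q=(p@T[:3,:3].T+T[:3,3])*1000
for vv in (230,236,240,250,260):
  print(vv,[ (x,*np.round(q[vv,x])) for x in (175,185,190,357,362,370)])
E
```

```text
0.0188 [[-0.    -0.232  0.973 -0.205]
 [ 1.    -0.     0.     0.001]
 [-0.     0.973  0.232 -0.067]
 [ 0.     0.     0.     1.   ]]
234 L [ 5. -7.  1.] 0.221 R [44. 10. 14.] 0.261
236 L [-31.  -5. -10.] 0.182 R [-31.   7.  -9.] 0.183
238 L [-35.  -5. -10.] 0.179 R [-34.   7.  -9.] 0.18
242 L [-41.  -5.  -9.] 0.173 R [-41.   7.  -9.] 0.174
246 L [-48.  -5. -10.] 0.166 R [-47.   7.  -9.] 0.168
250 L [-53.  -5.  -9.] 0.162 R [-53.   7.  -9.] 0.162
256 L [-61.  -4. -10.] 0.154 R [-61.   6.  -9.] 0.154
262 L [-68.  -4.  -9.] 0.147 R [-69.   6. -10.] 0.146
230 [(175, np.float64(16.0), np.float64(-69.0), np.float64(2.0)), (185, np.float64(16.0), np.float64(-62.0), np.float64(1.0)), (190, np.float64(15.0), np.float64(-58.0), np.float64(1.0)), (357, np.float64(16.0), np.float64(60.0), np.float64(1.0)), (362, np.float64(14.0), np.float64(63.0), np.float64(1.0)), (370, np.float64(14.0), np.float64(69.0), np.float64(1.0))]
236 [(175, np.float64(16.0), np.float64(-69.0), np.float64(6.0)), (185, np.float64(-32.0), np.float64(-48.0), np.float64(-10.0)), (190, np.float64(-28.0), np.float64(-47.0), n
[... 644 characters left out ...]
64(-10.0)), (185, np.float64(-42.0), np.float64(-46.0), np.float64(-5.0)), (190, np.float64(-33.0), np.float64(-46.0), np.float64(-2.0)), (357, np.float64(-32.0), np.float64(48.0), np.float64(-1.0)), (362, np.float64(-42.0), np.float64(48.0), np.float64(-5.0)), (370, np.float64(-51.0), np.float64(49.0), np.float64(-9.0))]
260 [(175, np.float64(-60.0), np.float64(-46.0), np.float64(-7.0)), (185, np.float64(-43.0), np.float64(-46.0), np.float64(-0.0)), (190, np.float64(-35.0), np.float64(-46.0), np.float64(3.0)), (357, np.float64(-33.0), np.float64(48.0), np.float64(4.0)), (362, np.float64(-43.0), np.float64(48.0), np.float64(0.0)), (370, np.float64(-56.0), np.float64(48.0), np.float64(-6.0))]
```

The depth picture shows the real fingertips about 27 mm short of the reported TCP (tool x ≈ -27 mm), although the opening between the pads and the table height both check out. So the grip closed just above the handle. I'll reopen and go about 27 mm lower, watching the force.

```bash
python3 -m jog '[[[0,0,0,0,1],[0,0,0,0,1],[0,0,0,0,1],[0,0,0,0,1],[0,0,0,0,1]]]'; python3 -m jog '[[[0,0,0,0,1],[0,0,0,0,1],[0,0,0,0,1],[0,0,0,0,1],[0,0,0,0,1]]]';  python3 -m jog '[[[0.01,0,0,0,1],[0.01,0,0,0,1],[0.01,0,0,0,1],[0.005,0,0,0,1],[0,0,0,0,1]]]'; python3 -c "
from h import *
go([.456,-.268,-.006],-17.5,1)"
```

```text
t: 4.85
tool_pos: [0.4559, -0.2677, 0.0483]
eef_rot: [0.416, 0.57, 0.422, -0.569]
force: [-0.2, 1.1, 0.2]
width: 0.397
t: 5.35
tool_pos: [0.4558, -0.2677, 0.0481]
eef_rot: [0.416, 0.57, 0.422, -0.569]
force: [-0.2, -0.1, -0.3]
width: 0.822
t: 5.85
tool_pos: [0.4552, -0.267, 0.009]
eef_rot: [0.416, 0.57, 0.423, -0.569]
force: [0.2, -0.2, 0.7]
width: 1.0
pos [ 0.4552 -0.267   0.009 ] yaw -17.27 tilt [-0.0045  0.0089] F [ 0.2 -0.2  0.7] w 1.000 t 5.85 j6 -0.30
[0.015  0.0012 0.0008] turn 0.23
```

```bash
python3 -m jog '[[[0.005,0,0,0,1],[0.004,0,0,0,1],[0.003,0,0,0,1],[0.001,0,0,0,1],[0,0,0,0,1]]]'; python3 -c "
from h import *
go([.456,-.268,-.006],-17.5,1)"
```

```text
t: 6.35
tool_pos: [0.4553, -0.267, -0.0048]
eef_rot: [0.416, 0.57, 0.423, -0.569]
force: [0.3, -0.8, -0.1]
width: 1.003
pos [ 0.4553 -0.267  -0.0048] yaw -17.27 tilt [-0.0041  0.0086] F [ 0.3 -0.8 -0.1] w 1.003 t 6.35 j6 -0.30
[0.0011 0.0009 0.0008] turn 0.23
```

A negative TCP height with no contact confirms the offset. Closing now.

```bash
python3 -m jog '[[[0.002,0,0,0,0],[0.001,0,0,0,0],[0,0,0,0,0],[0,0,0,0,0],[0,0,0,0,0]]]' 40; python3 -m jog '[[[0,0,0,0,0],[0,0,0,0,0],[0,0,0,0,0],[0,0,0,0,0],[0,0,0,0,0]]]';  python3 -m jog '[[[0,0,0,0,0],[0,0,0,0,0],[0,0,0,0,0],[0,0,0,0,0],[0,0,0,0,0]]]'; python3 -c "
from h import *
go([.456,-.268,.14],-17.5,5)"
```

```text
t: 6.85
tool_pos: [0.4556, -0.2672, -0.0076]
eef_rot: [0.416, 0.57, 0.422, -0.569]
force: [0.8, -0.7, 0.0]
width: 0.616
t: 7.35
tool_pos: [0.4557, -0.2673, -0.0074]
eef_rot: [0.416, 0.57, 0.422, -0.569]
force: [-1.0, 0.2, -0.4]
width: 0.184
t: 7.85
tool_pos: [0.4557, -0.2672, -0.0074]
eef_rot: [0.416, 0.57, 0.422, -0.569]
force: [-1.0, 0.7, -0.0]
width: 0.145
pos [ 0.4557 -0.2672 -0.0074] yaw -17.26 tilt [-0.0031  0.0079] F [-1.   0.7 -0. ] w 0.145 t 7.85 j6 -0.30
[-0.0295 -0.0001 -0.0001] turn 0.05
[-0.0295 -0.0001 -0.0001] turn 0.05
[-0.0295 -0.0001 -0.0001] turn 0.05
[-0.0295 -0.0001 -0.0001] turn 0.05
[-0.0295 -0.0001 -0.0001] turn 0.05
```

The grip holds 13.6 mm, which is the handle. I'll lift and head for the stand-off in front of the vice's plain face.

```bash
python3 -m jog '[[[-0.01,0,0,0,0],[-0.025,0,0,0,0],[-0.03,0,0,0,0],[-0.03,0,0,0,0],[-0.03,0,0,0,0]]]';  python3 -c "
from h import *
go([.55,-.011,.125],6,10)"
```

```text
t: 8.35
tool_pos: [0.4539, -0.2668, 0.1201]
eef_rot: [-0.414, -0.569, -0.425, 0.57]
force: [-0.5, -0.2, -0.6]
width: 0.144
pos [ 0.4539 -0.2668  0.1201] yaw -17.27 tilt [-0.01    0.0126] F [-0.5 -0.2 -0.6] w 0.144 t 8.35 j6 -0.30
[-0.0003  0.0016 -0.0273] turn -2.33
[-0.0003  0.0027 -0.0272] turn -2.33
[-0.0003  0.0038 -0.0271] turn -2.33
[-0.0003  0.0049 -0.0269] turn -2.33
[-0.0003  0.006  -0.0267] turn -2.33
[-0.0003  0.007  -0.0264] turn -2.33
[-0.0004  0.0081 -0.0261] turn -2.33
[-0.0004  0.0092 -0.0257] turn -2.33
[-0.0004  0.0102 -0.0254] turn -2.33
[-0.0004  0.0112 -0.0249] turn -2.33
```

```bash
python3 -m jog '[[[0,0.002,-0.027,-2.3,0],[0,0.003,-0.027,-2.3,0],[0,0.004,-0.027,-2.3,0],[0,0.005,-0.027,-2.3,0],[0,0.006,-0.027,-2.3,0]]]';python3 -m jog '[[[0,0.007,-0.026,-2.3,0],[0,0.008,-0.026,-2.3,0],[0,0.009,-0.025,-2.3,0],[0,0.01,-0.022,-2.3,0],[0,0.005,-0.01,-2.3,0]]]';  python3 -c "
from h import *
shot('wrist','w5')
go([.55,-.011,.13],6,5)"
```

```text
t: 8.85
tool_pos: [0.5052, -0.1387, 0.1301]
eef_rot: [0.473, 0.526, 0.477, -0.523]
force: [0.7, -0.4, -1.3]
width: 0.146
t: 9.35
tool_pos: [0.5486, -0.0242, 0.1346]
eef_rot: [0.526, 0.473, 0.528, -0.469]
force: [-0.1, -0.5, -1.2]
width: 0.142
pos [ 0.5488 -0.0236  0.1346] yaw 6.61 tilt [0.0018 0.0069] F [-0.2  1.9 -1. ] w 0.144 t 9.40 j6 -0.23
[ 0.0009  0.0005 -0.0025] turn 0.12
[ 0.0009  0.0005 -0.0025] turn 0.12
[ 0.0009  0.0005 -0.0025] turn 0.12
[ 0.0009  0.0005 -0.0025] turn 0.12
[ 0.0009  0.0005 -0.0025] turn 0.12
```

View pics/w5.png

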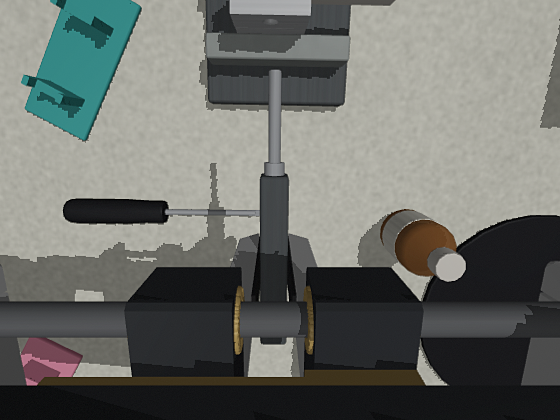

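The wrist view shows the bore mouth as a dark spot at (272,21) on the plain face. The nose tip is at (275,71), the -y jaw strip at y≈45, and the base front edge runs (207,103)–(348,106). I'll measure these.

```bash
cat > m.py <<'E'
from h import *
import sys
def rep(f):
    im,d,c=load(f);P=cloud(d,c)*1000
    return im,d,c,P
if __name__=="__main__":
    im,d,c,P=rep(sys.argv[1])
    g=im.mean(-1)
    np.set_printoptions(linewidth=200)
    print(g[12:32,222:320:2].astype(int))
    for v in (2,6,9,12,16,20,25,30,34,40,50,60,70,90,100):print(v,np.round(P[v,255]),np.round(P[v,300]),np.round(P[v,275]))
    print("nose edges",[(v,(lambda l:(l.min(),l.max()))(np.where((P[v,262:290,2]>125))[0]+262)) for v in(75,90,110,130,150)])
E
python3 m.py w5
```

```text
[[ 40  43  40  36 183 169 169 170 169 169 169 169 170 169 170 170 170 171 170 170 170 169 169 170 169 169 169 170 170 170 170 170 170 171 170 171 171 171 171 172 172 172 173 173 179  71  76  72  73]
 [ 39  42  40  32 180 168 168 168 168 168 168 169 169 169 168 169 169 169 169 169 172 170 170 170 171 170 173 173 174 174 173 174 173 174 174 173 174 174 174 174 174 174 174 175 154  72  75  71  75]
 [ 41  42  41  38  60  55  53  52  55  83  83  83  85  85  87 116 115 115 116 114 146 145 145 145 146 145 174 172 173 174 174 173 173 173 172 173 173 173 174 174 174 175 175 178 154  73  75  71  75]
 [ 41  41  41  39  53  68  67  67  66  64  64  64  63  62  62  60  60  59  59  59  57  56  56  55  56  55  53  52  52  52  51  55  85  84  84  84  85  88 119 118 119 119 120 152 122  72  75  73  74]
 [ 40  41  41  41  47  71  69  70  70  68  68  69  69  68  68  69  68  68  68  69  67  69  67  68  68  66  67  68  68  67  67  66  63  64  63  63  63  62  60  59  59  59  58  58  63  74  76  72  74]
 [ 40  42  41  41  38  71  69  68  69  68  69  69  68  68  69  69  69  68  68  68  68  68  69  68  66  68
[... 3193 characters left out ...]
2.  71.]
25 [519. 119.  67.] [553. 122.  69.] [535. 120.  67.]
30 [519. 119.  54.] [554. 122.  55.] [535. 121.  53.]
34 [518. 118.  46.] [555. 122.  45.] [535. 120.  46.]
40 [519. 113.  46.] [556. 117.  46.] [535. 115.  47.]
50 [520. 105.  48.] [557. 110.  46.] [536. 108.  46.]
60 [520.  99.  41.] [558. 102.  46.] [537. 100.  44.]
70 [519.  95.  18.] [561.  99.  19.] [540.  68. 183.]
90 [521.  78.  17.] [563.  82.  19.] [541.  60. 183.]
100 [522.  69.  17.] [564.  73.  18.] [541.  55. 183.]
nose edges [(75, (np.int64(269), np.int64(281))), (90, (np.int64(269), np.int64(281))), (110, (np.int64(269), np.int64(280))), (130, (np.int64(269), np.int64(280))), (150, (np.int64(268), np.int64(284)))]
```

```bash
cat > n.py <<'E'
from m import *
im,d,c,P=rep(sys.argv[1])
m=(P[...,2]>52)&(P[...,2]<84)&(np.abs(P[...,1]-120)<10)&(P[...,0]>508)&(P[...,0]<565);q=P[m]
k=np.polyfit(q[:,0],q[:,1],1);print("face angle",np.degrees(np.arctan(k[0])),len(q),np.std(q[:,1]-np.polyval(k,q[:,0])))
m=(P[...,2]>43)&(P[...,2]<49)&(P[...,1]>90)&(P[...,1]<125);q=P[m];r=cv2.minAreaRect(q[:,:2].astype(np.float32));print("jaw",r)
a,b=[plane(c,u,v,.018)*1000 for u,v in((209,103),(344,106))];print("base edge",a,b,np.degrees(np.arctan2(*(b-a)[1::-1])),np.linalg.norm(b-a))
B=plane(c,271,21.5,.075)*1000;print("bore",B,"face y there",np.polyval(k,B[0]))
for u,v in((230,13),(309.5,15)):print("hinge top corner",plane(c,u,v,.09)*1000)
n=(P[...,2]>172)&(P[...,2]<190);n[165:]=0;q=P[n];v,u=np.where(n)
ax=[]
for vv in range(78,155,4):
    uu=u[v==vv];ax.append(plane(c,uu.mean(),vv,.180)*1000)
ax=np.array(ax);kk=np.polyfit(ax[:,1],ax[:,0],1);print("nose dir deg",90-np.degrees(np.arctan(kk[0])),"tip",plane(c,275,70,.18)*1000,ax[0],"z",np.median(q[:,2]))
zt=[np.median(P[vv,270:280][...,2]) for vv in (78,100,120,140,155)];print("z along nose",np.round(zt,1))
E
python3 n.py w5
```

```text
face angle 5.283058480093549 929 0.4881561883412569
jaw ((537.9662475585938, 110.62797546386719), (119.39324951171875, 20.95997428894043), 5.359519958496094)
base edge [479.09570274  61.0894823   18.        ] [606.03521844  72.70859912  18.        ] 5.2298643075891995 127.47017110696508
bore [531.6085948  119.87185791  75.        ] face y there 120.00093650343712
hinge top corner [503.42869034 117.48824941  90.        ]
hinge top corner [558.20892155 122.45849186  90.        ]
nose dir deg 95.92270137856622 tip [539.60627962  68.67525551 180.        ] [539.99691709  65.245631   180.        ] z 182.28078698660693
z along nose [182.7 182.9 182.4 183.  182.4]
```

The face, jaw and base all give 5.3°. The bore is at (531.6, 119.9), and the hinge mid-line from its corners agrees (530.8). I'll line up the nose 25 mm off the face at bore height.

```bash
python3 -c "
from h import *
go([.5419,.002,.0297],5.8,4)"
```

```text
pos [ 0.5488 -0.0236  0.1346] yaw 6.61 tilt [0.0018 0.0069] F [-0.2  1.9 -1. ] w 0.144 t 9.40 j6 -0.23
[ 0.0263 -0.0011 -0.0064] turn 0.20
[ 0.0263 -0.0011 -0.0064] turn 0.20
[ 0.0263 -0.0011 -0.0064] turn 0.20
[ 0.0263 -0.0011 -0.0064] turn 0.20
```

```bash
python3 -m jog '[[[0.025,-0.001,-0.006,0.2,0],[0.025,-0.001,-0.006,0.2,0],[0.025,-0.001,-0.006,0.2,0],[0.018,-0.001,-0.004,0.2,0],[0.005,0,0,0,0]]]';  python3 -m jog '[[[0,0,0,0,0],[0,0,0,0,0],[0,0,0,0,0],[0,0,0,0,0],[0,0,0,0,0]]]'; python3 - <<'E'
from h import *
shot('wrist','w6')
go([.5419,.002,.0297],5.8,5)
im,d,c=load('w6')
cv2.imwrite('pics/w6c.png',cv2.resize(im[:170,180:380],None,fx=3,fy=3,interpolation=cv2.INTER_CUBIC)[:,:,::-1])
E
```

```text
t: 9.9
tool_pos: [0.5426, -0.0042, 0.0363]
eef_rot: [0.524, 0.477, 0.524, -0.472]
force: [0.3, 0.1, -1.6]
width: 0.146
t: 10.4
tool_pos: [0.544, -0.0064, 0.0395]
eef_rot: [0.525, 0.478, 0.523, -0.472]
force: [-0.5, -0.0, -1.8]
width: 0.144
pos [ 0.544  -0.0064  0.0395] yaw 5.58 tilt [0.0089 0.0051] F [ 0.6  0.3 -0.4] w 0.146 t 10.45 j6 -0.18
[ 0.002  -0.0003 -0.0017] turn -0.04
[ 0.002  -0.0003 -0.0017] turn -0.04
[ 0.002  -0.0003 -0.0017] turn -0.04
[ 0.002  -0.0003 -0.0017] turn -0.04
[ 0.002  -0.0003 -0.0017] turn -0.04
```

View pics/w6c.png

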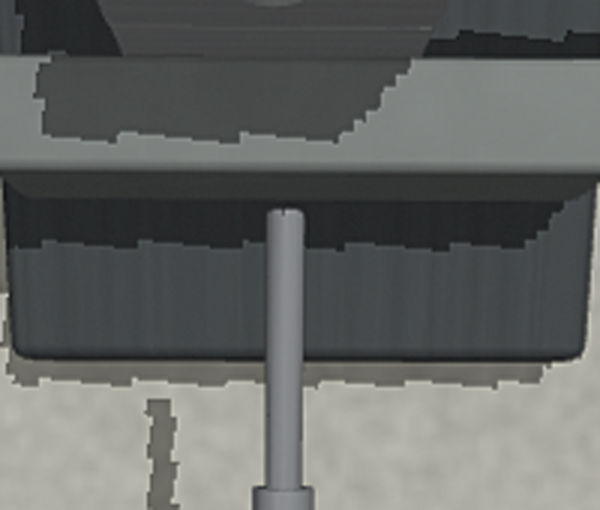

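The crop shows the nose, tip at about (275,70), lined up just left of its target; the bore's lower rim is at about (272,0). I'll measure nose height and direction here.

```bash
cat > k.py <<'E'
from m import *
im,d,c,P=rep(sys.argv[1])
m=(P[...,2]>43)&(P[...,2]<49)&(P[...,1]>90)&(P[...,1]<125)&(P[...,0]>480);q=P[m];print("jaw z",np.median(q[:,2]))
if len(q)>50:print(cv2.minAreaRect(q[:,:2].astype(np.float32)))
n=(P[...,2]>65)&(P[...,2]<110)&(P[...,1]<119.);n[165:]=0;n[:,:250]=0;n[:,300:]=0;v,u=np.where(n)
rows=[r for r in range(v.min()+3,150,4)]
zt=[np.median(P[r,u[v==r]][:,2]) for r in rows];z=np.array(zt);zc=np.median([P[r,274:277,2].max() for r in rows])-3
ax=np.array([plane(c,u[v==r].mean(),r,zc/1000)*1000 for r in rows])
uu=np.array([-np.sin(np.radians(5.3)),np.cos(np.radians(5.3))])
kk=np.polyfit(ax[:,1],ax[:,0],1);print("nose dir",90-np.degrees(np.arctan(kk[0])),"zc",zc,"z slope mm/mm",np.polyfit(ax[:,1],z,1)[0])
tip=plane(c,u[v==v.min()].mean(),v.min(),zc/1000)*1000
B=np.array([531.6,119.9]);r=B-tip[:2];print("tip",tip,"gap",r@uu,"lateral need (+x vice)",r@[uu[1],-uu[0]])
E
python3 k.py w6
```

```text
jaw z 46.76736797263767
((538.4403686523438, 110.64099884033203), (119.15692901611328, 21.11634635925293), 5.418331623077393)
 ** On entry to DLASCL parameter number  4 had an illegal value
 ** On entry to DLASCL parameter number  4 had an illegal value
 ** On entry to DLASCL parameter number  4 had an illegal value
 ** On entry to DLASCL parameter number  4 had an illegal value
 ** On entry to DLASCL parameter number  5 had an illegal value
 ** On entry to DLASCL parameter number  4 had an illegal value
  return _methods._mean(a, axis=axis, dtype=dtype,
  ret = ret.dtype.type(ret / rcount)
k.py:8: RuntimeWarning: Mean of empty slice.
  ax=np.array([plane(c,u[v==r].mean(),r,zc/1000)*1000 for r in rows])
Traceback (most recent call last):
  File "k.py", line 10, in <module>
    kk=np.polyfit(ax[:,1],ax[:,0],1);print("nose dir",90-np.degrees(np.arctan(kk[0])),"zc",zc,"z slope mm/mm",np.polyfit(ax[:,1],z,1)[0])
numpy.linalg.LinAlgError: SVD did not converge in Linear Least Squares
```

Stray hinge pixels at the top of the image broke the fit, so I'll restrict it to the nose rows.

```bash
sed -i 's/n\[165:\]=0;/n[165:]=0;n[:48]=0;/' k.py; python3 k.py w6 2>&1 | tail -4; python3 -c "
from h import *
go([.5419,.002,.0297],5.8,5)"
```

```text
jaw z 46.76736797263767
((538.4403686523438, 110.64099884033203), (119.15692901611328, 21.11634635925293), 5.418331623077393)
nose dir 94.9713202989274 zc 85.13228114537281 z slope mm/mm -0.0013294487094228202
tip [535.82736573  86.5809946   85.13228115] gap 33.56704084710263 lateral need (+x vice) -1.1315963660236388
pos [ 0.544  -0.0064  0.0395] yaw 5.58 tilt [0.0089 0.0051] F [ 0.6  0.3 -0.4] w 0.146 t 10.45 j6 -0.18
[ 0.002  -0.0003 -0.0017] turn -0.04
[ 0.002  -0.0003 -0.0017] turn -0.04
[ 0.002  -0.0003 -0.0017] turn -0.04
[ 0.002  -0.0003 -0.0017] turn -0.04
[ 0.002  -0.0003 -0.0017] turn -0.04
```

```bash
python3 -m jog '[[[0.002,0,-0.003,-0.1,0],[0.002,0,-0.003,-0.1,0],[0.002,0,-0.003,-0.1,0],[0.002,0,-0.003,0,0],[0.002,0,-0.003,0,0]]]';  python3 -m jog '[[[0,0,-0.003,0,0],[0,0,-0.002,0,0],[0,0,0,0,0],[0,0,0,0,0],[0,0,0,0,0]]]'; python3 - <<'E'
from h import *
shot('wrist','w7')
go([.541,.012,.0297],5.9,5)
E
python3 k.py w7 2>&1 | tail -4
```

```text
t: 10.95
tool_pos: [0.5426, 0.0099, 0.0291]
eef_rot: [0.526, 0.477, 0.524, -0.47]
force: [-1.3, 0.1, -1.1]
width: 0.144
t: 11.45
tool_pos: [0.5418, 0.0158, 0.0288]
eef_rot: [0.526, 0.477, 0.524, -0.47]
force: [-0.4, -0.6, -1.5]
width: 0.145
pos [0.5418 0.0158 0.0288] yaw 5.95 tilt [0.0088 0.005 ] F [ 0.7 -1.2 -1.8] w 0.146 t 11.50 j6 -0.15
[-0.0002 -0.0002  0.0007] turn 0.01
[-0.0002 -0.0002  0.0007] turn 0.01
[-0.0002 -0.0002  0.0007] turn 0.01
[-0.0002 -0.0002  0.0007] turn 0.01
[-0.0002 -0.0002  0.0007] turn 0.01
 ** On entry to DLASCL parameter number  4 had an illegal value
 ** On entry to DLASCL parameter number  4 had an illegal value
 ** On entry to DLASCL parameter number  5 had an illegal value
 ** On entry to DLASCL parameter number  4 had an illegal value
```

```bash
sed -i 's/^rows=.*/rows=[r for r in range(v.min()+3,150,4) if (v==r).any()]/' k.py; python3 k.py w7 2>&1 | tail -4
```

```text
jaw z 46.77862727017637
((538.6421508789062, 110.74891662597656), (118.96943664550781, 20.795207977294922), 5.373734951019287)
nose dir 95.26417265852503 zc 74.27074243871033 z slope mm/mm -0.0006856066573524736
tip [522.02955431 116.91322913  74.27074244] gap 2.089973836713398 lateral need (+x vice) 9.805418930426175
```

```bash
cat >> k.py <<'E'
a=ax[-1];x=np.polyval(kk,119.9);xt=np.polyval(kk,108.);print("axis x at y=108: %.1f  at face: %.1f"%(xt,x),"need x at bore 531.6 + jaw shift vs 538.0")
print("n rows",rows[0],[ (r,int((v==r).sum())) for r in rows[:8]])
E
python3 k.py w7 2>&1 | tail -2
```

```text
axis x at y=108: 533.4  at face: 532.3 need x at bore 531.6 + jaw shift vs 538.0
n rows 71 [(71, 12), (75, 13), (79, 13), (83, 13), (87, 13), (91, 12), (95, 12), (99, 12)]
```

The nose axis meets the face at x=532.3 and the bore is at 532.25 in the same picture. Direction is 95.26° against 95.3°, and z is about 0.6 mm low. I'll correct that and creep in, watching the force.

```bash
python3 -m jog '[[[-0.0006,0,-0.0015,0,0],[0,0,-0.0015,0,0],[0,0,-0.0015,0,0],[0,0,-0.0015,0,0],[0,0,-0.0015,0,0]]]';  python3 -c "
from h import *
go([.5408,.027,.0296],5.95,5)"
```

```text
t: 12.0
tool_pos: [0.5411, 0.0235, 0.0296]
eef_rot: [0.526, 0.477, 0.524, -0.47]
force: [0.5, -0.5, -1.1]
width: 0.145
pos [0.5411 0.0235 0.0296] yaw 5.92 tilt [0.0091 0.005 ] F [ 0.5 -0.5 -1.1] w 0.145 t 12.00 j6 -0.13
[ 0.      0.     -0.0007] turn -0.01
[ 0.      0.     -0.0007] turn -0.01
[ 0.      0.     -0.0007] turn -0.01
[ 0.      0.     -0.0007] turn -0.01
[ 0.      0.     -0.0007] turn -0.01
```

```bash
python3 -m jog '[[[0,0,-0.001,0,0],[0,0,-0.001,0,0],[0,0,-0.001,0,0],[0,0,-0.001,0,0],[0,0,-0.001,0,0]]]'; python3 -m jog '[[[0,0,-0.001,0,0],[0,0,-0.001,0,0],[0,0,-0.001,0,0],[0,0,-0.001,0,0],[0,0,-0.001,0,0]]]'; python3 -c "
from h import *
go([.5408,.027,.0296],5.95,1)"
```

```text
t: 12.5
tool_pos: [0.5405, 0.0291, 0.0296]
eef_rot: [0.526, 0.477, 0.524, -0.47]
force: [-0.4, 0.2, -1.0]
width: 0.149
t: 13.0
tool_pos: [0.5399, 0.0345, 0.0296]
eef_rot: [0.526, 0.477, 0.524, -0.47]
force: [-0.4, 0.1, -0.9]
width: 0.145
pos [0.5399 0.0345 0.0296] yaw 5.92 tilt [0.009  0.0051] F [-0.4  0.1 -0.9] w 0.145 t 13.00 j6 -0.11
[-0.      0.0001  0.0075] turn -0.03
```

There's no contact force 7–8 mm past the face plane, so the nose is in the bore. On to the pin.

```bash
python3 -m jog '[[[0,0,-0.001,0,0],[0,0,-0.001,0,0],[0,0,-0.001,0,0],[0,0,-0.001,0,0],[0,0,-0.001,0,0]]]'; python3 -m jog '[[[0,0,-0.001,0,0],[0,0,-0.001,0,0],[0,0,-0.001,0,0],[0,0,-0.001,0,0],[0,0,-0.001,0,0]]]'; python3 -c "
from h import *
go([.5408,.027,.0296],5.95,1)"
```

```text
t: 13.5
tool_pos: [0.5401, 0.0357, 0.03]
eef_rot: [0.528, 0.476, 0.522, -0.471]
force: [0.8, -8.0, -0.9]
width: 0.147
t: 14.0
tool_pos: [0.5402, 0.0358, 0.0306]
eef_rot: [0.53, 0.474, 0.52, -0.473]
force: [-0.5, -7.8, 0.0]
width: 0.145
pos [0.5402 0.0358 0.0306] yaw 5.89 tilt [ 0.0116 -0.0087] F [-0.5 -7.8  0. ] w 0.145 t 14.00 j6 -0.09
[ 0.0011 -0.0004  0.0088] turn -0.06
```

Contact is with the pin at about 9 mm depth (pin ≈ 2 mm); 8 N holds, as specified. I'll press harder in slightly larger steps.

```bash
python3 -m jog '[[[0,0,-0.002,0,0],[0,0,-0.0025,0,0],[0,0,-0.0025,0,0],[0,0,-0.0025,0,0],[0,0,-0.0025,0,0]]]'; python3 -c "
from h import *
go([.5408,.027,.0296],5.95,1)"
```

```text
t: 14.5
tool_pos: [0.5399, 0.0411, 0.0314]
eef_rot: [0.533, 0.472, 0.517, -0.476]
force: [-0.3, -11.6, 1.3]
width: 0.145
pos [0.5399 0.0411 0.0314] yaw 5.86 tilt [ 0.0132 -0.019 ] F [ -0.3 -11.6   1.3] w 0.145 t 14.50 j6 -0.07
[ 0.0021 -0.0006  0.0141] turn -0.09
```

```bash
python3 -m jog '[[[0,0,-0.003,0,0],[0,0,-0.0035,0,0],[0,0,-0.0035,0,0],[0,0,-0.0035,0,0],[0,0,-0.0035,0,0]]]'; python3 -c "
from h import *
go([.5408,.027,.0296],5.95,1)"
```

```text
t: 15.0
tool_pos: [0.5392, 0.0501, 0.0322]
eef_rot: [0.536, 0.469, 0.513, -0.479]
force: [-1.1, -14.1, 2.5]
width: 0.143
pos [0.5392 0.0501 0.0322] yaw 5.81 tilt [ 0.0148 -0.0314] F [ -1.1 -14.1   2.5] w 0.143 t 15.00 j6 -0.04
[ 0.0034 -0.0007  0.0231] turn -0.14
```

```bash
python3 -m jog '[[[-0.0004,0,-0.0035,0,0],[-0.0003,0,-0.0035,0,0],[0,0,-0.0035,0,0],[0,0,-0.0035,0,0],[0,0,-0.0035,0,0]]]'; python3 -c "
from h import *
go([.5408,.027,.0296],5.95,1)"
```

```text
t: 15.5
tool_pos: [0.5382, 0.0594, 0.0335]
eef_rot: [0.539, 0.466, 0.51, -0.482]
force: [-0.1, -14.5, 2.3]
width: 0.143
pos [0.5382 0.0594 0.0335] yaw 5.77 tilt [ 0.0156 -0.0442] F [ -0.1 -14.5   2.3] w 0.143 t 15.50 j6 -0.00
[ 0.0053 -0.0007  0.0323] turn -0.18
```

```bash
python3 -m jog '[[[-0.0003,0,-0.003,0,0],[0,0,-0.003,0,0],[0,0,-0.002,0,0],[0,0,0,0,0],[0,0,0,0,0]]]'; python3 - <<'E'
from h import *
go([.5408,.027,.0296],5.95,1)
im,d,c=shot('side','d8');im2,_,_=shot('wrist','w8')
A=cv2.resize(im[220:300,215:315],None,fx=5,fy=5,interpolation=cv2.INTER_CUBIC)
cv2.imwrite('pics/c8.png',A[:,:,::-1])
E
```

```text
t: 16.0
tool_pos: [0.5376, 0.0625, 0.0342]
eef_rot: [0.54, 0.464, 0.508, -0.484]
force: [-0.2, 0.3, -0.5]
width: 0.143
pos [0.5376 0.0625 0.0342] yaw 5.72 tilt [ 0.0154 -0.0519] F [-0.2  0.3 -0.5] w 0.143 t 16.00 j6 0.01
[ 0.0065 -0.0004  0.0353] turn -0.23
```

View pics/c8.png

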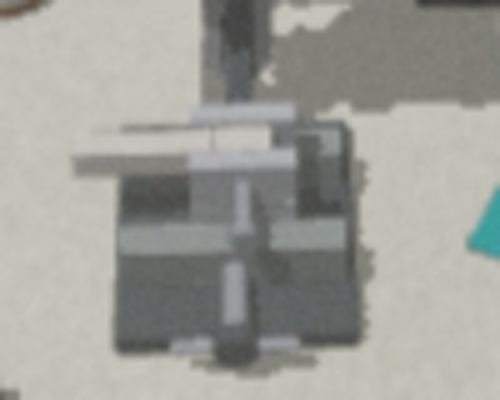

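The side crop shows the pin standing out of the +y lug, from about (243,180) to its head at (243,243). I'll measure how far out it is.

```bash
python3 - <<'E'
from h import *
for f in ("d0","d8"):
    im,d,c=load(f);P=cloud(d,c)*1000
    th=np.radians(5.3);ex=np.array([np.cos(th),np.sin(th)]);ey=np.array([-np.sin(th),np.cos(th)])
    Q=P[...,:2]-[531.9,119.9];x=Q@ex;y=Q@ey;z=P[...,2]
    m=(np.abs(x)<9)&(z>60)&(z<88)&(y>40)&(y<120)
    print(f,m.sum(),"y from plain face; max",np.sort(y[m])[-6:].round(1),"z",z[m&(y>52)].min().round(1) if (m&(y>52)).any() else 0, "at head", z[m&(y>60)].max() if (m&(y>60)).any() else 0)
E
```

```text
d0 52 y from plain face; max [52.8 52.9 53.  53.  53.6 54. ] z 70.5 at head 0
d8 86 y from plain face; max [82.6 83.  83.3 83.4 83.5 84. ] z 68.1 at head 82.81177856374178
```

Head end went from 53 to 83 mm from the plain face, so pin travel is about 31 mm (≥26), short of the 34 mm stop. I'll retract along the nose axis.

```bash
python3 -m jog '[[[0,0,0.002,0,0],[0,0,0.003,0,0],[0,0,0.003,0,0],[0,0,0.003,0,0],[0,0,0.003,0,0]]]'; python3 -c "
from h import *
go([.5408,.0,.0296],5.95,1)"
```

```text
t: 16.6
tool_pos: [0.5391, 0.0483, 0.0349]
eef_rot: [0.54, 0.464, 0.508, -0.484]
force: [-0.8, -0.2, -1.6]
width: 0.147
pos [0.5391 0.0483 0.0349] yaw 5.77 tilt [ 0.0155 -0.0512] F [-0.8 -0.2 -1.6] w 0.147 t 16.60 j6 -0.02
[ 0.0077 -0.0032  0.0478] turn -0.18
```

```bash
python3 -m jog '[[[0,0,0.005,0,0],[0,0,0.005,0,0],[0,0,0.005,0,0],[0,0,0.005,0,0],[0,0,0.005,0,0]]]'; python3 -m jog '[[[0,0,0.006,0,0],[0,0,0.006,0,0],[0,0,0.006,0,0],[-0.003,0,0.006,0,0],[-0.005,0,0.006,0,0]]]'; python3 -c "
from h import *
go([.4557,-.2672,.10],-17.3,10)"
```

```text
t: 17.1
tool_pos: [0.5418, 0.0211, 0.0363]
eef_rot: [0.54, 0.464, 0.508, -0.484]
force: [-0.5, 0.1, -1.0]
width: 0.147
t: 17.6
tool_pos: [0.5446, -0.0111, 0.046]
eef_rot: [0.54, 0.464, 0.508, -0.484]
force: [0.0, -0.3, -1.1]
width: 0.147
pos [ 0.5446 -0.0111  0.046 ] yaw 5.75 tilt [ 0.0147 -0.0512] F [ 0.  -0.3 -1.1] w 0.147 t 17.60 j6 -0.13
[-0.0042 -0.0114  0.0248] turn 2.30
[-0.0042 -0.0104  0.0253] turn 2.30
[-0.0041 -0.0093  0.0257] turn 2.30
[-0.0041 -0.0083  0.026 ] turn 2.30
[-0.0041 -0.0073  0.0264] turn 2.30
[-0.0041 -0.0062  0.0266] turn 2.30
[-0.004  -0.0052  0.0269] turn 2.30
[-0.004  -0.0041  0.027 ] turn 2.30
[-0.004  -0.003   0.0272] turn 2.30
[-0.004  -0.0019  0.0273] turn 2.30
```

```bash
python3 -m jog '[[[-0.006,-0.011,0.025,2.3,0],[-0.006,-0.01,0.025,2.3,0],[-0.006,-0.009,0.026,2.3,0],[-0.006,-0.008,0.026,2.3,0],[-0.006,-0.007,0.026,2.3,0]]]'; python3 -m jog '[[[-0.004,-0.006,0.027,2.3,0],[-0.004,-0.005,0.027,2.3,0],[-0.004,-0.004,0.026,2.3,0],[-0.002,-0.003,0.022,2.3,0],[0,-0.001,0.008,1.5,0]]]'; python3 -c "
from h import *
go([.4565,-.2699,.08],-17.3,5)"
```

```text
t: 18.1
tool_pos: [0.5009, -0.1423, 0.0852]
eef_rot: [-0.491, -0.517, -0.456, 0.533]
force: [0.6, 0.1, -0.9]
width: 0.144
t: 18.6
tool_pos: [0.4609, -0.2542, 0.1086]
eef_rot: [-0.439, -0.564, -0.4, 0.575]
force: [-0.2, 0.4, -1.4]
width: 0.145
pos [ 0.4609 -0.2542  0.1086] yaw -17.21 tilt [ 0.0204 -0.0538] F [-0.2  0.4 -1.4] w 0.145 t 18.60 j6 -0.24
[ 0.0059 -0.0001  0.003 ] turn 0.02
[ 0.0059 -0.0001  0.003 ] turn 0.02
[ 0.0059 -0.0001  0.003 ] turn 0.02
[ 0.0059 -0.0001  0.003 ] turn 0.02
[ 0.0059 -0.0001  0.003 ] turn 0.02
```

```bash
python3 -m jog '[[[0.011,0,0.004,0,0],[0.011,0,0.004,0,0],[0.011,0,0.004,0,0],[0.011,0,0.002,0,0],[0.003,0,0,0,0]]]'; python3 -m jog '[[[0,0,0,0,0],[0,0,0,0,0],[0,0,0,0,0],[0,0,0,0,0],[0,0,0,0,0]]]'; python3 - <<'E'
from h import *
im,d,c=shot('wrist','w9')
go([.4565,-.2699,-.006],-17.3,5)
P=cloud(d,c)*1000
m=(P[...,2]>70)&(P[...,2]<125);m[235:]=0;m[:,:240]=0;m[:,310:]=0
v,u=np.where(m);print("rows",v.min(),v.max())
ax=[]
for r in range(v.min()+3,232,8):
    uu=u[v==r]; ax.append([*P[r,int(uu.mean())],len(uu),r])
print(np.round(ax))
m=(P[...,2]>3)&(P[...,2]<9)&(im.mean(-1)<110);m[300:]=0;m&=(np.abs(P[...,0]-456)<90)&(np.abs(P[...,1]+269)<110)
print(cv2.minAreaRect(P[m][:,:2].astype(np.float32)))
E
```

```text
t: 19.1
tool_pos: [0.4575, -0.2696, 0.0575]
eef_rot: [-0.439, -0.563, -0.401, 0.574]
force: [0.6, -0.5, -0.8]
width: 0.146
t: 19.6
tool_pos: [0.4581, -0.2688, 0.0574]
eef_rot: [-0.439, -0.563, -0.401, 0.574]
force: [-0.9, 0.5, -1.6]
width: 0.144
pos [ 0.4581 -0.2688  0.0574] yaw -16.96 tilt [ 0.0195 -0.0524] F [-0.2  0.2 -1. ] w 0.143 t 19.65 j6 -0.26
[ 0.0127 -0.0007 -0.0003] turn 0.07
[ 0.0127 -0.0007 -0.0003] turn 0.07
[ 0.0127 -0.0007 -0.0003] turn 0.07
[ 0.0127 -0.0007 -0.0003] turn 0.07
[ 0.0127 -0.0007 -0.0003] turn 0.07
rows 70 234
[[ 486. -179.  100.   13.   73.]
 [ 485. -182.  101.   13.   81.]
 [ 484. -185.  101.   13.   89.]
 [ 482. -188.  101.   12.   97.]
 [ 481. -192.  101.   12.  105.]
 [ 480. -195.  102.   12.  113.]
 [ 479. -199.  102.   12.  121.]
 [ 478. -202.  102.   12.  129.]
 [ 477. -206.  102.   13.  137.]
 [ 476. -209.  103.   13.  145.]
 [ 475. -213.  103.   12.  153.]
 [ 474. -216.  103.   13.  161.]
 [ 473. -220.  105.   21.  169.]
 [ 471. -223.  107.   27.  177.]
 [ 471. -226.  108.   29.  185.]
 [ 469. -230.  109.   29.  193.]
 [ 468. -234.  108.   29.  201.]
 [ 467. -237.  109.   29.  209.]
 [ 466. -241.  109.   29.  217.]
 [ 475. -194.  259.   26.  225.]]
((455.57550048828125, -268.3600769042969), (138.46788024902344, 63.995365142822266), 72.60440063476562)
```

View pics/w9.png

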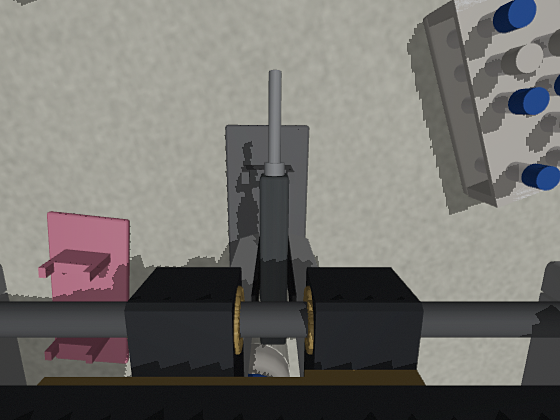

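Held punch: tip (270,71), rest plate below it. The punch centre is about 2.5 mm to +tool-y; along the axis, descending tilted compensates. I'll lower it with a sideways correction of -4.7 mm.

```bash
python3 -m jog '[[[0.011,-0.001,0,0,0],[0.011,-0.001,0,0,0],[0.011,-0.001,0,0,0],[0.01,-0.001,0,0,0],[0.004,-0.0005,0,0,0]]]'; python3 -m jog '[[[0,0,0,0,0],[0,0,0,0,0],[0,0,0,0,0],[0,0,0,0,0],[0,0,0,0,0]]]';python3 - <<'E'
from h import *
im,d,c=shot('wrist','w10')
go([.4572,-.271,-.006],-17.3,5)
P=cloud(d,c)*1000
m=(P[...,2]>41)&(P[...,2]<75);m[225:]=0;m[:,:240]=0;m[:,310:]=0
v,u=np.where(m)
ax=[]
for r in range(v.min()+2,222,12):
    uu=u[v==r]; uu=uu[np.abs(uu-np.median(uu))<16];ax.append([*P[r,int(uu.mean())],len(uu),r])
print(np.round(ax,1))
E
```

```text
t: 20.15
tool_pos: [0.4542, -0.2699, 0.0061]
eef_rot: [-0.439, -0.563, -0.401, 0.574]
force: [0.5, -0.1, -0.9]
width: 0.143
t: 20.65
tool_pos: [0.4543, -0.27, 0.006]
eef_rot: [-0.439, -0.563, -0.401, 0.574]
force: [0.8, 0.2, -1.3]
width: 0.144
pos [ 0.4543 -0.27    0.006 ] yaw -16.97 tilt [ 0.0193 -0.0523] F [ 0.2 -0.6 -0.4] w 0.144 t 20.70 j6 -0.26
[ 0.0024  0.0005 -0.0001] turn 0.07
[ 0.0024  0.0005 -0.0001] turn 0.07
[ 0.0024  0.0005 -0.0001] turn 0.07
[ 0.0024  0.0005 -0.0001] turn 0.07
[ 0.0024  0.0005 -0.0001] turn 0.07
[[ 482.2 -179.5   48.4   13.    72. ]
 [ 480.6 -184.5   50.3   13.    84. ]
 [ 478.7 -189.3   49.7   12.    96. ]
 [ 477.1 -194.3   50.8   12.   108. ]
 [ 475.6 -199.4   50.4   12.   120. ]
 [ 473.9 -204.6   51.1   13.   132. ]
 [ 472.3 -209.9   51.3   13.   144. ]
 [ 470.7 -215.5   50.1   13.   156. ]
 [ 469.  -220.4   53.6   21.   168. ]
 [ 467.4 -225.1   57.9   29.   180. ]
 [ 465.3 -230.6   57.4   28.   192. ]
 [ 464.1 -236.3   57.8   29.   204. ]
 [ 462.3 -242.1   57.6   29.   216. ]]
```

```bash
python3 -m jog '[[[0.003,0.0004,0,0,0],[0.003,0.0004,0,0,0],[0.002,0,0,0,0],[0.0015,0,0,0,0],[0,0,0,0,0]]]'; python3 -m jog '[[[0.0008,0,0,0,0],[0,0,0,0,0],[0,0,0,0,0],[0,0,0,0,0],[0,0,0,0,0]]]';python3 -c "
from h import *
go([.4572,-.271,-.006],-17.3,5)"
```

```text
t: 21.2
tool_pos: [0.4554, -0.2709, -0.0042]
eef_rot: [-0.439, -0.563, -0.401, 0.574]
force: [-0.7, 0.6, -1.8]
width: 0.144
t: 21.7
tool_pos: [0.4555, -0.271, -0.005]
eef_rot: [-0.439, -0.563, -0.401, 0.574]
force: [0.3, -0.0, -1.7]
width: 0.145
pos [ 0.4555 -0.271  -0.005 ] yaw -16.97 tilt [ 0.0197 -0.0526] F [ 0.3 -0.  -1.7] w 0.145 t 21.70 j6 -0.26
[ 0.0002  0.0003 -0.0001] turn 0.07
[ 0.0002  0.0003 -0.0001] turn 0.07
[ 0.0002  0.0003 -0.0001] turn 0.07
[ 0.0002  0.0003 -0.0001] turn 0.07
[ 0.0002  0.0003 -0.0001] turn 0.07
```

```bash
python3 -m jog '[[[0.001,0,0,0,0],[0,0,0,0,0],[0,0,0,0,0.25],[0,0,0,0,0.25],[0,0,0,0,0.25]]]' 10; python3 -m jog '[[[0,0,0,0,0.5],[0,0,0,0,0.8],[0,0,0,0,1],[0,0,0,0,1],[0,0,0,0,1]]]'; python3 -m jog '[[[0,0,0,0,1],[0,0,0,0,1],[0,0,0,0,1],[0,0,0,0,1],[0,0,0,0,1]]]'; python3 -m jog '[[[-0.005,0,0,0,1],[-0.015,0,0,0,1],[-0.025,0,0,0,1],[-0.03,0,0,0,1],[-0.03,0,0,0,1]]]'; python3 -m jog '[[[-0.03,0,0,0,1],[-0.03,0,0.005,0,1],[-0.01,0,0,0,1],[0,0,0,0,1],[0,0,0,0,1]]]'; python3 - <<'E'
from h import *
im,d,c=shot('wrist','w11')
P=cloud(d,c)*1000
m=(P[...,2]>3)&(P[...,2]<9)&(im.mean(-1)<110);m[300:]=0;m&=(np.abs(P[...,0]-456)<90)&(np.abs(P[...,1]+269)<110)
print(cv2.minAreaRect(P[m][:,:2].astype(np.float32)))
m=(P[...,2]>33)&(P[...,2]<60)&(np.abs(P[...,0]-460)<60)&(np.abs(P[...,1]+255)<90)
print(m.sum());v,u=np.where(m);tip=P[v.min():v.min()+3][m[v.min():v.min()+3]].mean(0);print("tip",tip)
q=P[m];th=np.radians(72.6);e=np.array([np.cos(th),np.sin(th)]);s=(q[:,:2]-[455.6,-268.4])@e
n=(q[:,:2]-[455.6,-268.4])@[e[1],-e[0]]
for a,b in((-45,-40),(-31,-20),(-20,0),(0,20),(20,31),(40,45),(55,70),(70,92)):
    k=(s>a)&(s<b)&(np.abs(n)<20);print(a,b,k.sum(),np.median(q[k,2]).round(1),np.median(n[k]).round(1)) if k.any() else 0
cv2.imwrite('pics/c11.png',cv2.resize(im[:330],None,fx=1.4,fy=1.4)[:,:,::-1])
E
```

```text
t: 22.2
tool_pos: [0.4558, -0.2712, -0.0056]
eef_rot: [-0.44, -0.563, -0.401, 0.574]
force: [-0.7, -1.0, -0.3]
width: 0.247
t: 22.7
tool_pos: [0.4559, -0.2713, -0.0055]
eef_rot: [-0.44, -0.563, -0.401, 0.574]
force: [-0.8, 0.7, 1.1]
width: 0.641
t: 23.2
tool_pos: [0.4559, -0.2712, -0.0056]
eef_rot: [-0.44, -0.563, -0.401, 0.574]
force: [0.1, -0.1, 0.5]
width: 0.997
t: 23.7
tool_pos: [0.4517, -0.2643, 0.1001]
eef_rot: [-0.437, -0.562, -0.403, 0.575]
force: [-0.2, 0.2, 0.2]
width: 0.999
t: 24.2
tool_pos: [0.4497, -0.2655, 0.1769]
eef_rot: [-0.439, -0.563, -0.401, 0.574]
force: [0.3, -0.9, -0.5]
width: 1.001
((447.951416015625, -289.3505859375), (184.53697204589844, 68.9399642944336), 70.14868927001953)
1634
tip [ 482.38719974 -181.17338762   40.39564205]
-45 -40 59 45.3 1.0
-31 -20 140 45.8 0.3
-20 0 253 45.8 0.6
0 20 264 45.8 -0.4
20 31 149 45.5 0.3
40 45 80 45.8 0.2
55 70 88 40.3 -0.3
70 92 137 40.1 -0.8
```

View pics/c11.png

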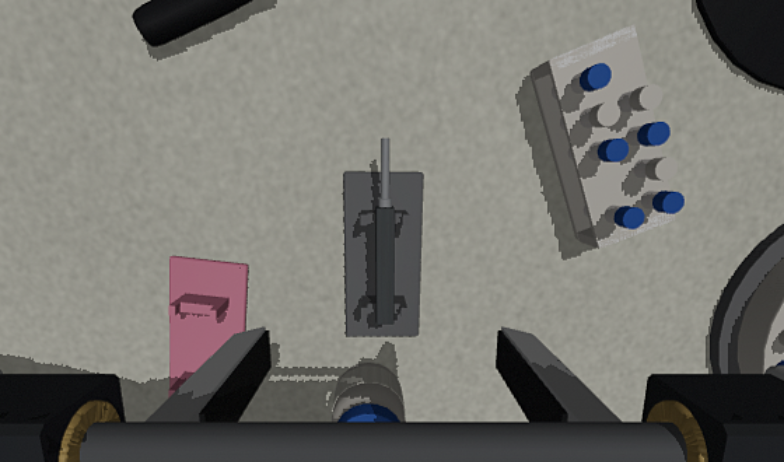

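The punch lies level on both saddles (top 45.8/45.3 mm at either end, within 1 mm of centre), and the gripper is clear. Handing in.

```bash
python3 -c "
from h import *
print(bot.job_done())"
```

```text
the job is handed in; nothing more can be done
None
```

The pin is pressed clear of the tongue and the punch is back in its rest on both saddles. I handed the job in after about 24 s of the 64 s allowed, and no verdict was reported.

- **Grasp:** The first grip closed on air. The wrist camera showed the real fingertips about 27 mm short of the reported tool point. I corrected for that and the second grip held the handle at 13.6 mm.
- **Pressing:** I located the bore by wrist camera, about 5–6 mm towards -x of the jaw middle. The nose went in from the plain face without touching the rim. It then pushed the pin at 10–20 mm/s; the readings I took during the push stayed at or below about 15 N.
- **Pin travel:** The side camera put it at about 30 mm out from where it started, about 31 mm in all. The arm's own movement agrees within 2–3 mm. That is past the 26 mm needed and short of the 34 mm end stop.
- **Punch in the rest:** The handle top measured 45.3–45.8 mm high along its whole length, so it lies level. It is within about 1 mm of the rest's centre line and 1–2 mm lengthwise.
- **Disagreements:**
  - The tool tilted about 3° while pressing and stayed tilted, but the punch levelled itself when released.
  - In the final picture the automatic outline of the rest plate took in a shadow, so I judged the punch against the earlier plate measurement.
- **Not re-measured:** I did not re-measure the bottle, jar and beaker at the end. The arm passed clear of them, and I saw no unexpected contact force at any reading.

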